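# Sort chair fittings into trays and pack the casting kit

### The arm

A 6-joint arm with a two-finger parallel gripper is mounted at the origin on the work surface. World frame = base frame: x ahead of the robot, y to its left, z up, the work surface at z = 0. Lengths are in m, angles in degrees, forces in N, time in s.
With the tool pointing down it reaches from about 0.4 to 0.825 m from the base axis. Payload 7 kg.
Tool frame: the origin (TCP) lies midway between the tips of the shut fingers; the grasp point (between the pads) lies 19 mm behind it; z points along the fingers, y is the direction in which the jaws open and shut (so a half turn about z gives the same grasp; the last joint's range is limited). The gripper opens to 88 mm and grips with 3 to 60 N. Pads are 19 mm wide; open, the fingers measure 130 mm over their backs; the gripper's body (78 mm by 193 mm) begins 47 mm behind the grasp point.
Start: joints at [84.231, 20.546, 0.682, 0, -70.136, -16.507], TCP at [0.256, 0.625, 0.189] pointing down, gripper open.
Joint ranges: [-176.03, 176.03], [-82.01, 121.73], [-58.28, 71.71], [-173.87, 95.51], [-174.79, -0.11], [-173.66, 173.66]. Speed limits (degrees/s): [136.94, 136.94, 172.46, 180, 180, 180].

### API

Orientations are given as a 3x3 rotation matrix whose columns are the frame's x, y, z axes.
In Python, from rig import robot gives the robot as it stands. Calls block until the motion is done:
- robot.goto(position, orientation): joint-space move of the TCP to a pose.
- robot.servo_line(position, ori=None, speed=0.15): straight line of the TCP; ori=None keeps the orientation; speed is the mean speed in m/s.
- robot.movej(angles): joint-space move.
- robot.move_gripper(opening): opening from 0.0 (shut) to 1.0 (fully open); the grip force is fixed at half the most; returns when the fingers have stopped.
- robot.dwell(seconds).
- robot.ik(position, orientation): joint angles nearest the present ones, or None.
- robot.grab_frame(name): name is "scene" or "top" or "wrist"; returns (picture, depth): 420x560x3 uint8, red, green, blue; 420x560 float32, m along the optical axis (not along the pixel's ray), 0 where there is no reading.
- robot.camera_info(name): a dict with "vfov" (degrees; the focal length in pixels is half the picture's height over the tangent of half this angle, whatever the lens; pixels are square), "cx", "cy" (the principal point, pixels), "k1" (the pictures are not rectified: a ray, as slopes to the right and down, at radius r is drawn at 1 + k1 r^2 times it, then the intrinsics apply), "view" (4x4, takes a point from world to camera coordinates); the wrist camera has in their place "T_tool_cam" (4x4, takes a point from camera to tool coordinates, whose origin is the TCP and whose axes are the flange's). Camera axes: x right, y down, z forward; pixel columns grow to the right and rows downward; lengths in m; the calibration is good to about 2 mm. A picture is of the moment at which its call begins: read the wrist's pose just before it. camera_info takes no time and is no camera call.
A pose or a line that the arm cannot do raises robot.Unreachable and nothing moves.
- robot.job_done(): hands the job in, once; it reports no verdict.
Readings, each from a call of its own:
- robot.read_t(): time.
- robot.read_qpos(): joint angles.
- robot.read_qvel(): joint speeds.
- robot.read_effort(): joint torques, N m.
- robot.read_position(): TCP position.
- robot.read_tcp_rot(): TCP orientation.
- robot.read_force(): force on the tool from outside, world axes, zero at the start.
- robot.read_ft_torque(): the same for the moment, N m.
- robot.read_grip_width(): opening from 0.0 (shut) to 1.0 (fully open).
Only numpy, scipy, OpenCV 4.12 (cv2) and the standard library are available. Lean on these libraries where they do the work, as an engineer would, in place of code of your own. Each camera call takes 0.05 s, during which the arm holds its last target. There are 200 camera calls.

### The job

Sort the loose chair fittings on the bench: stand both turned wooden feet upright in the tray that already holds a foot like them, and lay the stepped wooden button flat in the tray that already holds a button like it. Pack the empty plywood box heaviest part lowest: first lay the iron casting flat on its floor, then lay the thin plywood cover flat on top of the casting, centred on it with the long sides in line. Leave the little hand plane and the amber jar where they stand.

Things in the scene. Friction and masses are not known exactly. Their poses are not given: they have to be found in the camera images.
- foot_a_c (a point): One of two identical loose turned feet of dark wood, standing upright, 45 mm tall: straight round upper part 38 mm in diameter (from 19 mm above its underside to the top), below it a 24 mm neck and a 32 mm base. The point is on its axis, half-way up (22.5 mm above its underside); z is up along its axis.
- foot_b_c (a point): The other loose turned foot, same shape and same point.
- button_c (a point): Loose stepped block of pale wood (a table button), lying flat: main block 45 mm (along x) by 30 mm (along y) by 28 mm tall, with a 20 mm long, 30 mm wide, 10 mm thick tongue at the bottom of its +x end (65 mm long over all). The point is the centre of the main block, 14 mm above its underside; z is up. Grip it across its 30 mm width.
- casting_c (a point): Loose dark iron casting, a flat-topped block lying flat, 70 mm (x) by 45 mm (y) by 28 mm tall, about 0.45 kg, with two bolt holes shown on top. The point is its centre, 14 mm above its underside; z is up.
- cover_c (a point): Loose thin plywood cover plate lying flat, 70 mm (x) by 45 mm (y), 12 mm thick, about 30 g, the same outline as the casting. The point is its centre, 6 mm above its underside; z is up.
- foot_tray: Fixed grey shallow tray, 120 mm (x) by 140 mm (y) outside, walls 4 mm thick and 14 mm high in all, floor 4 mm thick; open top. A sample foot like the loose ones stands fixed in it with its axis at x = +30 mm, y = +46 mm; the rest is free. Origin: centre of the underside, on the bench; z is up.
- button_tray: Fixed grey shallow tray, same size as the other (120 mm x by 140 mm y, walls 4 mm thick and 14 mm high in all, floor 4 mm). A sample button lies fixed in it along x, occupying x -33 to +33 mm, y +31 to +61 mm, up to 32 mm high; the rest is free. Origin: centre of the underside, on the bench; z is up.
- kit_box: Fixed empty square plywood box, open top, 130 mm by 130 mm outside, 26 mm high, walls and floor 4 mm thick. Origin: centre of the underside, on the bench; z is up.
- plane_c (a point): Bystander: small steel and wood hand plane standing on the bench, 80 mm long (x), 28 mm wide, 41 mm tall. The point is on its middle, 20 mm above its underside. To be left alone.
- jar_c (a point): Bystander: amber glass jar with a dark lid, 44 mm in diameter, 65 mm tall, standing. The point is on its axis, 32.5 mm above its underside. To be left alone.
Not all that is in view belongs to the job. Leave any pink or yellow look-alike of the button_tray alone.

How it is judged:
By the outcome, as a careful person would: the job done as asked, in the order asked, and still so for the second after the job is handed in, with the robot touching nothing.
It also fails if it takes over 128 s, if anything falls off the work surface, if the arm or the gripper's body presses on something with over 40 N, if the wrist force passes 120 N, or if a joint passes its speed limit or range.

## Working session

There is one attempt and no reset: what is moved stays moved. The work goes in short steps, each a Python script; the robot and the scene stay as the last script left them, time stands still between calls to the robot, and variables do not carry over. Pictures are saved under pics/ and viewed, about 12 in all and at most 16, crops included, and the job is handed in when it is done.

```bash
mkdir -p pics; ls; cat > h.py <<'E'
import numpy as np, cv2
from rig import robot
def K(info):
    f=210/np.tan(np.radians(info["vfov"])/2); 
    return np.array([[f,0,info["cx"]],[0,f,info["cy"]],[0,0,1.]]), np.array([info["k1"],0,0,0,0.])
def cloud(name,save=None):
    info=robot.camera_info(name)
    if name=="wrist":
        T=np.eye(4);T[:3,:3]=robot.read_tcp_rot();T[:3,3]=robot.read_position();T=T@np.array(info["T_tool_cam"])
    else: T=np.linalg.inv(np.array(info["view"]))
    img,d=robot.grab_frame(name)
    k,D=K(info); v,u=np.mgrid[0:420,0:560]
    n=cv2.undistortPoints(np.stack([u,v],-1).reshape(-1,1,2).astype(np.float64),k,D).reshape(420,560,2)
    P=np.concatenate([n*d[...,None],d[...,None]],-1)@T[:3,:3].T+T[:3,3]
    P[d<=0]=np.nan
    if save:
        cv2.imwrite(f"pics/{save}.png",img[...,::-1]); np.savez(f"pics/{save}.npz",img=img,P=P)
    return img,P
def down(a): # y(jaw) axis at angle a (deg) in world
    c,s=np.cos(np.radians(a)),np.sin(np.radians(a))
    y=np.array([c,s,0]);z=np.array([0,0,-1.]);x=np.cross(y,z)
    return np.column_stack([x,y,z])
E
python3 - <<'E'
from h import *
for n in("top","scene"): 
    i,P=cloud(n,n+"0"); print(n,[P[r,c].round(3) for r,c in((210,280),(50,50),(370,510))])
print(robot.camera_info("top"),robot.camera_info("wrist"),robot.read_tcp_rot().round(3) )
E
```

```text
pics
top [array([ 0.409, -0.023, -0.002]), array([0.894, 0.653, 0.006]), array([-0.042, -0.649,  0.072])]
scene [array([ 0.444, -0.019,  0.033]), array([-0.991,  0.284,  0.02 ]), array([ 1.123,  0.529, -0.748])]
{'vfov': 42.26451578370747, 'cx': 283.9346187368881, 'cy': 208.04624085946125, 'k1': 0.012373598231780343, 'view': array([[-0.01363457, -0.99984916, -0.01075898, -0.02885921],
       [-0.9987401 ,  0.01413756, -0.04814909,  0.41456702],
       [ 0.04829394,  0.01008894, -0.99878221,  1.57412076],
       [ 0.        ,  0.        ,  0.        ,  1.        ]])} {'vfov': 66.06864177023442, 'cx': 275.67606611463964, 'cy': 210.42767166065704, 'k1': -0.07690404418640544, 'T_tool_cam': array([[ 1.17046859e-04, -9.63102545e-01, -2.69134676e-01,
         7.27084810e-02],
       [ 9.99999723e-01, -8.52600534e-05,  7.40004981e-04,
        -4.21113704e-05],
       [-7.35647117e-04, -2.69134688e-01,  9.63102268e-01,
        -1.97295499e-01],
       [ 0.00000000e+00,  0.00000000e+00,  0.00000000e+00,
         1.00000000e+00]])} [[ 0.925 -0.379 -0.   ]
 [-0.379 -0.925 -0.001]
 [ 0.     0.001 -1.   ]]
```

View pics/top0.png

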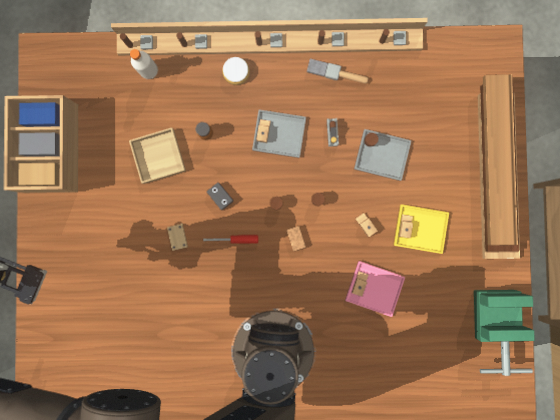

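View pics/scene0.png

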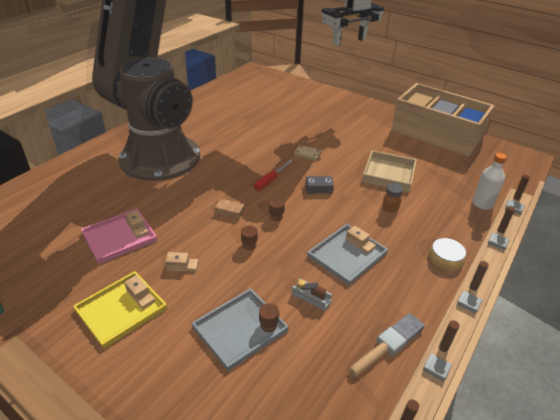

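Top view: casting (220,196), cover (178,237), feet (277,203) and (323,198), foot tray (384,155), button tray (280,133, grey), box (158,155), plane (334,131), jar (204,130). There are two button candidates, (296,238) and (367,224). I'll compare them in a crop along with the measurements.

```bash
python3 - <<'E'
from h import *
z=np.load("pics/top0.npz");img,P=z["img"],z["P"]
a=cv2.resize(img[185:265,160:400],None,fx=3.3,fy=3.3,interpolation=cv2.INTER_CUBIC)
s=np.load("pics/scene0.npz")["img"]; b=cv2.resize(s[190:280,150:310],None,fx=3.3,fy=3.3,interpolation=cv2.INTER_CUBIC)
b=np.pad(b,((0,0),(0,a.shape[1]-b.shape[1]),(0,0)))
cv2.imwrite("pics/crop1.png",np.vstack([a,b])[...,::-1])
for n,(u,v),lo in [("cast",(220,196),.006),("cover",(178,237),.006),("cand1",(296,238),.006),("cand2",(367,224),.006),("footA",(277,203),.006),("footB",(323,198),.006),("plane",(334,131),.006),("jar",(204,130),.006),("ftray",(384,155),.003),("btray",(280,133),.003),("box",(158,155),.003)]:
    base=0
    m=(P[...,2]>lo).astype(np.uint8); m[np.isnan(P[...,2])]=0
    w=np.zeros_like(m); r=22 if "tray" not in n and n!="box" else 36; w[v-r:v+r,u-r:u+r]=1
    k,l,st,c=cv2.connectedComponentsWithStats(m*w)
    j=max(range(1,k),key=lambda j:st[j,4]-50*np.hypot(*(c[j]-(u,v)))) 
    q=P[l==j]; zt=np.percentile(q[:,2],95)
    R=cv2.minAreaRect((q[:,:2]*1000).astype(np.float32)); t=q[q[:,2]>zt-.006]; R2=cv2.minAreaRect((t[:,:2]*1000).astype(np.float32))
    f=lambda R:[np.round(R[0]),np.round(R[1]),round(R[2])]
    print(n,len(q),"zt",zt.round(4),f(R),f(R2))
E
```

```text
cast 395 zt 0.0344 [array([454., 153.]), array([78., 49.]), 38] [array([450., 152.]), array([70., 44.]), 38]
cover 367 zt 0.0185 [array([334., 283.]), array([74., 53.]), 11] [array([334., 279.]), array([69., 44.]), 10]
cand1 296 zt 0.028 [array([323., -66.]), array([68., 39.]), 15] [array([325., -66.]), array([64., 37.]), 18]
cand2 244 zt 0.0324 [array([ 362., -272.]), array([68., 36.]), 39] [array([ 354., -275.]), array([45., 29.]), 34]
footA 141 zt 0.0503 [array([430., -10.]), array([34., 40.]), 89] [array([426., -12.]), array([32., 34.]), 44]
footB 148 zt 0.0515 [array([ 435., -130.]), array([39., 38.]), 24] [array([ 436., -130.]), array([32., 33.]), 62]
plane 283 zt 0.0437 [array([ 634., -177.]), array([82., 33.]), 5] [array([ 634., -176.]), array([17., 55.]), 89]
jar 248 zt 0.0702 [array([643., 199.]), array([58., 43.]), 47] [array([639., 195.]), array([37., 41.]), 88]
ftray 1523 zt 0.0483 [array([ 566., -330.]), array([168., 140.]), 76] [array([ 606., -286.]), array([36., 35.]), 0]
btray 1505 zt 0.0328 [array([637., -26.]), array([159., 147.]), 78] [array([630.,  26.]), array([30., 45.]), 80]
box 1665 zt 0.0281 [array([572., 341.]), array([176., 169.]), 17] [array([573., 335.]), array([134., 131.]), 16]
```

View pics/crop1.png

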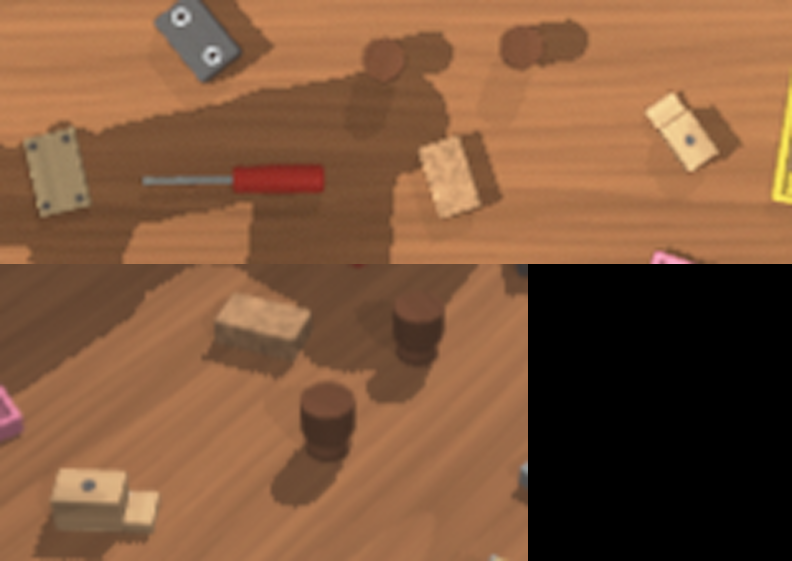

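The crop settles it. (367,224) is the stepped button with a tongue and a hole, and (296,238) is a plain unstepped off-cut, which I'll leave. The grey tray at (280,133) is the button tray. Next come the close wrist looks.

```bash
python3 - <<'E'
from h import *
for i,(x,y) in enumerate([(.50,.27),(.58,-.04),(.52,-.27)]):
    robot.goto([x+.03,y,.25],down(-90)); cloud("wrist",f"w{i}")
    print(robot.read_t(),robot.read_qpos().round(0) if hasattr(robot.read_qpos(),'round') else robot.read_qpos())
cv2.imwrite("pics/ww.png",cv2.resize(np.hstack([cv2.imread(f"pics/w{i}.png") for i in range(3)]),(800,200),interpolation=cv2.INTER_AREA))
ims=[np.load(f"pics/w{i}.npz") for i in range(3)]
for i,z in enumerate(ims):
    P=z["P"]; b=P[...,2]; print(i,"bench z med",np.nanmedian(b[(abs(b)<.01)]).round(4), np.nanmin(P[...,:2],(0,1)).round(2),np.nanmax(P[...,:2],(0,1)).round(2))
E
```

```text
1.8083 [ 46.  11.  -4.  -0. -75.  44.]
3.075 [ 15.  13.  -2.  -0. -75.  75.]
4.0667 [ -8.  13.  -2.  -0. -75.  98.]
0 bench z med 0.0019 [ 0.09 -0.18] [0.77 0.66]
1 bench z med 0.0019 [ 0.19 -0.49] [0.85 0.39]
2 bench z med 0.0019 [ 0.1  -0.65] [0.79 0.15]
```

View pics/ww.png

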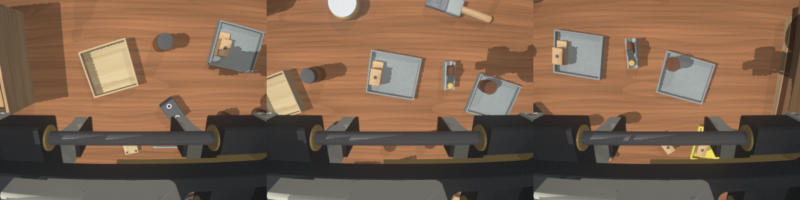

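The three wrist views show the box, button tray and foot tray in the clear upper half; the gripper hides the lower half. I'll fit the fixtures from these, then flip the wrist to see the parts nearer the base.

```bash
cat >> h.py <<'E'
def comp(P,xy,lo,hi=1,r=.12,bz=.0019):
    """largest blob near xy with lo<z<hi: (points, minAreaRect mm with long-axis angle)"""
    z=P[...,2]-bz; m=((z>lo)&(z<hi)&(np.hypot(P[...,0]-xy[0],P[...,1]-xy[1])<r)).astype(np.uint8)
    k,l,st,c=cv2.connectedComponentsWithStats(m)
    if k<2: return None
    q=P[l==1+np.argmax(st[1:,4])]
    R=cv2.minAreaRect((q[:,:2]*1000).astype(np.float32)); B=cv2.boxPoints(R); e=[B[1]-B[0],B[2]-B[1]]
    e=max(e,key=np.linalg.norm); return q,np.round(R[0],1),np.round(sorted(R[1]),1),round(float(np.degrees(np.arctan2(e[1],e[0]))%180),1)
E
python3 - <<'E'
from h import *
for a,i,(x,y) in [(90,3,(.46,.2)),(90,4,(.48,-.13)),(90,5,(.50,-.27))]:
    robot.goto([x,y,.25],down(a)); cloud("wrist",f"w{i}"); print(robot.read_t())
L=lambda i:np.load(f"pics/w{i}.npz")["P"]
for n,i,xy in [("box",0,(.573,.335)),("btray",1,(.637,-.026)),("btray",2,(.637,-.026)),("ftray",2,(.566,-.31)),("ftray",1,(.566,-.31))]:
  for lo in (.007,.0105,.022):
    c=comp(L(i),xy,lo,r=.125); print(n,i,lo,None if c is None else (len(c[0]),*c[1:]))
for n,i,xy,lo in [("sampf",2,(.606,-.286),.035),("sampb",1,(.63,.026),.024),("jar",0,(.64,.195),.05),("plane",1,(.634,-.177),.01),
  ("cast",3,(.45,.152),.024),("cover",3,(.334,.279),.009),("footA",4,(.427,-.012),.04),("footB",4,(.436,-.13),.04),("footB",5,(.436,-.13),.04),("btn",5,(.354,-.275),.022),("btnall",5,(.354,-.275),.006),("btn",4,(.354,-.275),.022)]:
    c=comp(L(i),xy,lo,r=.06); print(n,i,None if c is None else (len(c[0]),*c[1:],np.median(c[0][:,2]).round(4)))
cv2.imwrite("pics/ww2.png",cv2.resize(np.hstack([cv2.imread(f"pics/w{i}.png") for i in range(3,6)]),(800,200),interpolation=cv2.INTER_AREA))
E
```

```text
7.5167
8.8167
9.4917
box 0 0.007 (76583, array([543.3, 283.9]), array([ 52.2, 147.7]), 90.0)
box 0 0.0105 (76583, array([543.3, 283.9]), array([ 52.2, 147.7]), 90.0)
box 0 0.022 (76583, array([543.3, 283.9]), array([ 52.2, 147.7]), 90.0)
btray 1 0.007 (85189, array([613.8, -40.7]), array([ 72.1, 175.7]), 90.1)
btray 1 0.0105 (85189, array([613.8, -40.7]), array([ 72.1, 175.7]), 90.1)
btray 1 0.022 (85189, array([613.8, -40.7]), array([ 72.1, 175.7]), 90.1)
btray 2 0.007 (2954, array([633.1, -25.3]), array([121. , 142.3]), 80.3)
btray 2 0.0105 (2647, array([633.1, -25.3]), array([121. , 142.3]), 80.3)
btray 2 0.022 (899, array([631.2,  21.8]), array([32.3, 45.6]), 170.8)
ftray 2 0.007 (85185, array([ 554.1, -272.7]), array([ 72., 171.]), 90.1)
ftray 2 0.0105 (85185, array([ 554.1, -272.7]), array([ 72., 171.]), 90.1)
ftray 2 0.022 (85185, array([ 554.1, -272.7]), array([ 72., 171.]), 90.1)
ftray 1 0.007 (2188, array([ 566. , -326.9]), array([121.5, 143.2]), 75.0)
ftray 1 0.0105 (948, array([ 565.9, -326.9]), array([121.2, 143.1]), 75.1)
ftray 1 0.022 (897, array([ 607.7, -289.8]), arr
[... 355 characters left out ...]
at64(0.0279))
cast 3 (47109, array([428.9, 162.5]), array([64.3, 78.9]), 120.5, np.float64(0.39))
cover 3 (2005, array([333.6, 276. ]), array([45.9, 70.2]), 13.5, np.float64(0.0136))
footA 4 (4327, array([449.8, -55.5]), array([18.1, 29.3]), 90.2, np.float64(0.3782))
footB 4 (65611, array([ 459. , -129.9]), array([ 36.5, 119.5]), 90.2, np.float64(0.3915))
footB 5 (766, array([ 437.4, -135.5]), array([36.7, 37.3]), 127.9, np.float64(0.0466))
btn 5 (976, array([ 354.4, -279.9]), array([30.7, 45.1]), 34.2, np.float64(0.0298))
btnall 5 (1401, array([ 362.5, -274.4]), array([30.8, 64.7]), 34.2, np.float64(0.0292))
btn 4 (931, array([ 354.1, -279.2]), array([31.2, 44.8]), 35.1, np.float64(0.0298))
```

View pics/ww2.png

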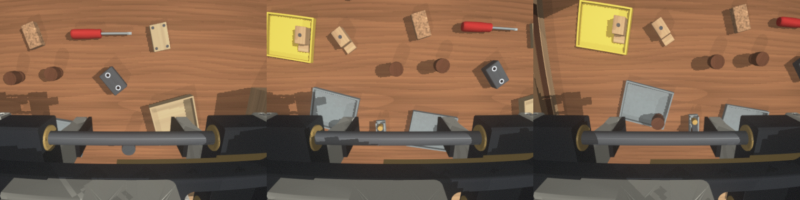

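```bash
python3 - <<'E'
from h import *
L=lambda i:np.load(f"pics/w{i}.npz")["P"]
for n,i,xy,lo,r in [("box",0,(.573,.335),.007,.125),("boxrim",0,(.573,.335),.02,.125),("ftray",2,(.566,-.327),.007,.105),("btray",1,(.633,-.025),.007,.105),("cast",3,(.45,.152),.022,.06),("footA",4,(.427,-.012),.038,.06),("footA",5,(.427,-.012),.038,.06),("footB",4,(.436,-.13),.038,.05),("yellow",4,(.35,-.39),.007,.12),("btn",4,(.36,-.275),.022,.05)]:
    c=comp(L(i),xy,lo,.1,r); print(n,i,None if c is None else (len(c[0]),*c[1:],np.median(c[0][:,2]).round(4)))
E
```

```text
box 0 (1928, array([572.2, 331.7]), array([130.5, 130.5]), 106.3, np.float64(0.027))
boxrim 0 (1417, array([572.2, 331.7]), array([130.5, 130.5]), 106.3, np.float64(0.0275))
ftray 2 (2144, array([ 565.7, -326.8]), array([120.2, 141. ]), 75.1, np.float64(0.0164))
btray 1 (2618, array([632.7, -24.7]), array([120.7, 141. ]), 79.9, np.float64(0.0162))
cast 3 (1832, array([450.9, 148.8]), array([45.3, 70.5]), 38.4, np.float64(0.0297))
footA 4 (760, array([427. , -14.9]), array([36.3, 37. ]), 90.5, np.float64(0.0467))
footA 5 (757, array([427.4, -14.9]), array([36.6, 38.6]), 126.2, np.float64(0.0464))
footB 4 (753, array([ 437.1, -134.9]), array([35.6, 36.3]), 179.8, np.float64(0.0467))
yellow 4 (3153, array([ 348.2, -432.4]), array([120.8, 140.2]), 79.5, np.float64(0.0163))
btn 4 (931, array([ 354.1, -279.2]), array([31.2, 44.8]), 35.1, np.float64(0.0298))
```

```bash
cat >> h.py <<'E'
def best(p,a):
    q=np.array(robot.read_qpos()); o=[]
    for b in (a,a+180):
        s=robot.ik(p,down(b))
        if s is not None: o.append((np.abs(np.array(s)-q).max(),b))
    return down(min(o)[1])
def go(xy,z,a): 
    p=[xy[0],xy[1],z]; robot.goto(p,best(p,a))
def line(xy,z,v=.15): robot.servo_line([xy[0],xy[1],z],speed=v)
def pick(xy,z,a,op=1.,hi=.12):
    robot.move_gripper(op); go(xy,hi,a); line(xy,z); robot.move_gripper(0); w=robot.read_grip_width()*88
    line(xy,hi,.2); print("pick t",round(robot.read_t(),1),"w",round(w,1),round(robot.read_grip_width()*88,1))
def place(xy,z,a,op,hi=.12):
    go(xy,hi,a); line(xy,z+.015,.2); line(xy,z,.04); print("F",np.round(robot.read_force(),1)); robot.move_gripper(op/88); line(xy,z+.03,.1); line(xy,hi,.25); print("placed t",round(robot.read_t(),1))
def fr(o,a,p): # point p(mm) in frame at o with x axis angle a
    c,s=np.cos(np.radians(a)),np.sin(np.radians(a)); return np.array([o[0]+(c*p[0]-s*p[1])/1e3,o[1]+(s*p[0]+c*p[1])/1e3])
FT=((.5658,-.3268),-14.9); BT=((.6329,-.025),-9.9); BX=((.5722,.3317),16.3)
E
python3 - <<'E'
from h import *
pick((.4272,-.0149),.016,75); place(fr(*FT,(-28,-28)),.021,75.1,52)
pick((.4373,-.1352),.016,75); place(fr(*FT,(28,-28)),.021,75.1,52)
robot.goto([.53,-.27,.25],down(-90)); cloud("wrist","w6")
E
```

```text
pick t 13.8 w 0.3 0.3
F [-0.8 -0.2 -0.4]
placed t 18.0
pick t 22.7 w 0.5 0.2
F [ 0.6  0.1 -0.6]
placed t 26.7
```

View pics/w6.png

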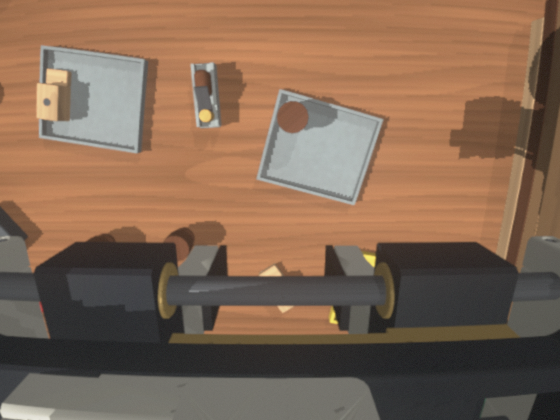

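Both grasps closed on nothing: the foot tray at (320,145) has no new foot, and a foot is still visible at (180,243). I'll re-measure the feet and check how far the TCP readback was from where I sent it.

```bash
python3 - <<'E'
from h import *
robot.goto([.48,-.13,.25],down(90)); print(robot.read_position(),robot.read_tcp_rot().round(2)); _,P=cloud("wrist","w7")
for n,xy in (("A",(.427,-.015)),("B",(.437,-.135))):
    c=comp(P,xy,.038,.1,.06);print(n,None if c is None else (len(c[0]),*c[1:]))
    c=comp(P,xy,.01,.1,.06);print(n,None if c is None else (len(c[0]),*c[1:]))
robot.move_gripper(1.); p=(.4373,-.1352)
go(p,.12,75); line(p,.05); print(robot.read_position(),robot.read_tcp_rot().round(2),robot.read_grip_width())
cloud("wrist","w8"); cloud("scene","s1")
a=cv2.imread("pics/w8.png"); b=cv2.imread("pics/s1.png")
cv2.imwrite("pics/c2.png",np.hstack([cv2.resize(a,(400,300)),cv2.resize(b[120:330,130:410],(400,300))]))
E
```

```text
[ 0.48004676 -0.13003013  0.25001113] [[-1. -0.  0.]
 [-0.  1.  0.]
 [-0.  0. -1.]]
A (762, array([427.3, -14.6]), array([35.1, 38.6]), 90.5)
A (850, array([427.5, -14.7]), array([35.8, 38.1]), 94.5)
B (753, array([ 436.9, -134.9]), array([36.4, 36.9]), 89.6)
B (761, array([ 436.7, -134.8]), array([36.9, 36.9]), 178.6)
[ 0.43886549 -0.13518235  0.05123083] [[-0.97  0.26  0.  ]
 [ 0.26  0.97 -0.  ]
 [-0.    0.   -1.  ]] 0.9989992189939234
```

View pics/c2.png

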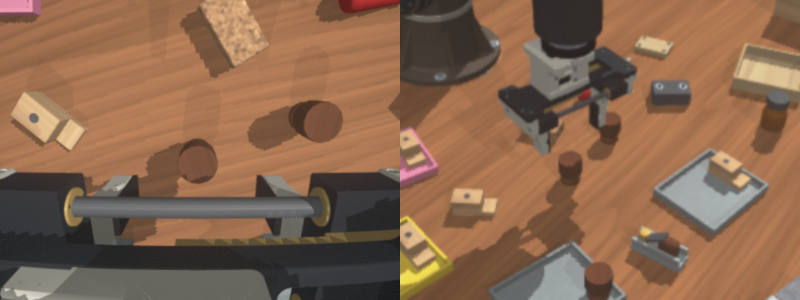

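```bash
python3 - <<'E'
from h import *
S=np.load("pics/s1.npz");P=S["P"]; R=robot.read_tcp_rot();t=robot.read_position()
f=lambda u,v:(int(130+u*280/400),int(120+v*210/300))
for u,v in ((545-400,145),(603-400,125),(570-400,160),(612-400,120)): 
    c,r=f(u,v); print("scene",(c,r),P[r,c].round(3))
m=(P[...,2]>.03)&(np.hypot(P[...,0]-t[0],P[...,1]-t[1])<.15)
for lo in(.03,.04,.05,.06,.07,.08,.09,.1,.12,.14):
    q=P[m&(P[...,2]<lo+.01)&(P[...,2]>=lo)]
    if len(q): q=(q-t)@R; print(lo,len(q),"tool x,y range",q[:,:2].min(0).round(3),q[:,:2].max(0).round(3))
Q=np.load("pics/w8.npz")["P"]; q=(Q-t)@R; 
for lo in np.arange(-.2,.02,.02):
    k=(q[...,2]>=lo)&(q[...,2]<lo+.02); k[:, :]&=(abs(q[...,1])<.1)
    if k.sum(): print("wrist z",lo.round(2),k.sum(),q[k][:,:2].min(0).round(3),q[k][:,:2].max(0).round(3))
i=robot.camera_info("scene");K_,D=K(i);V=np.array(i["view"])
print(cv2.projectPoints(np.array([t,[.437,-.135,.045]]),cv2.Rodrigues(V[:3,:3])[0],V[:3,3],K_,D)[0].round())
I=S["img"][140:270,170:330]; cv2.imwrite("pics/c3.png",cv2.resize(I,None,fx=4.5,fy=4.5,interpolation=cv2.INTER_CUBIC)[...,::-1])
E
```

```text
scene (231, 221) [ 0.436 -0.188  0.11 ]
scene (272, 207) [ 0.463 -0.08   0.091]
scene (249, 232) [ 0.441 -0.136  0.044]
scene (278, 204) [ 0.436 -0.018  0.047]
0.03 92 tool x,y range [-0.018 -0.017] [0.043 0.13 ]
0.04 277 tool x,y range [-0.018 -0.017] [0.058 0.134]
0.08 6 tool x,y range [-0.008 -0.053] [0.007 0.047]
0.09 66 tool x,y range [-0.013 -0.058] [0.012 0.062]
0.1 88 tool x,y range [-0.013 -0.059] [0.013 0.061]
0.12 69 tool x,y range [-0.013 -0.061] [0.007 0.063]
0.14 24 tool x,y range [-0.013  0.048] [0.009 0.062]
wrist z -0.16 36807 [ 0.001 -0.063] [0.028 0.068]
wrist z -0.14 34984 [-0.019 -0.076] [0.039 0.078]
wrist z -0.12 8623 [-0.032 -0.087] [0.04  0.088]
wrist z -0.1 1773 [-0.012 -0.049] [0.011 0.048]
wrist z -0.08 1529 [-0.01  -0.062] [0.012 0.062]
wrist z -0.06 1423 [-0.007 -0.06 ] [0.012 0.06 ]
wrist z -0.04 48 [-0.005 -0.047] [0.01  0.047]
wrist z -0.0 3168 [-0.017 -0.019] [0.055 0.1  ]
[[[248. 229.]]

 [[248. 231.]]]
```

View pics/c3.png

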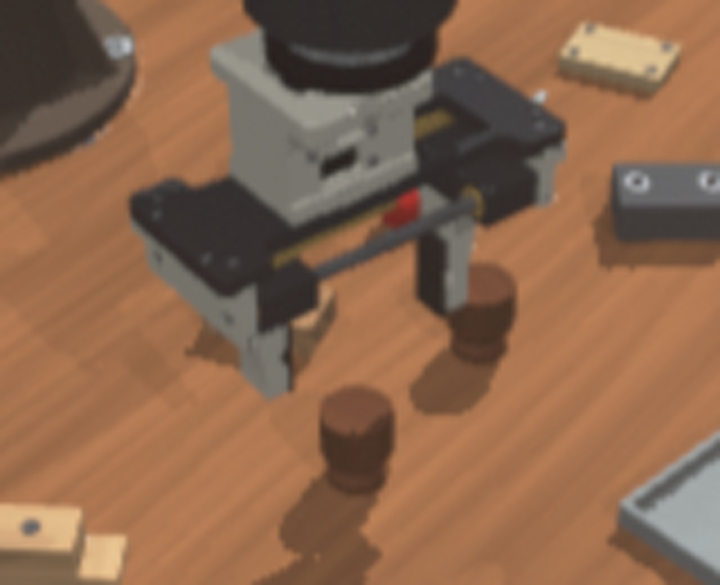

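In the enlarged scene view the open fingertips hang about 35 mm above the reported TCP height, though their lateral position is right. So my grasps closed above the feet. I'll measure tip depth at several openings.

```bash
python3 - <<'E'
from h import *
p=(.4373,-.1352); line(p,.14,.3)
for o in (1.,.55,.3,0.):
    robot.move_gripper(o); R=robot.read_tcp_rot();t=robot.read_position()
    for cam in("wrist","scene"):
        _,P=cloud(cam,f"g{cam}{int(o*100)}"); q=(P-t)@R
        k=(q[...,2]>-.09)&(q[...,2]<.03)&(abs(q[...,1])<.08)&(abs(q[...,0])<.03)
        z=q[k]; print(o,round(robot.read_grip_width(),3),cam,k.sum(),"zmax",np.sort(z[:,2])[-8:].round(4) if len(z) else 0, "x",z[:,0].min().round(3),z[:,0].max().round(3),"y",z[:,1].min().round(3),z[:,1].max().round(3))
print(robot.read_t())
E
```

```text
1.0 0.999 wrist 3951 zmax [-0.0388 -0.0388 -0.0388 -0.0387 -0.0387 -0.0382 -0.0382 -0.0381] x -0.013 0.012 y -0.063 0.062
1.0 1.007 scene 466 zmax [-0.0394 -0.0394 -0.0378 -0.0374 -0.0372 -0.0367 -0.0366 -0.0355] x -0.013 0.013 y -0.061 0.067
0.55 0.548 wrist 3284 zmax [-0.0392 -0.0391 -0.039  -0.0388 -0.0386 -0.0386 -0.0385 -0.0383] x -0.011 0.012 y -0.041 0.041
0.55 0.549 scene 489 zmax [-0.0388 -0.0387 -0.0385 -0.0381 -0.0379 -0.0376 -0.0371 -0.0365] x -0.014 0.012 y -0.044 0.046
0.3 0.301 wrist 2583 zmax [-0.0393 -0.0393 -0.0392 -0.0391 -0.039  -0.0388 -0.0385 -0.0385] x -0.011 0.012 y -0.029 0.029
0.3 0.298 scene 494 zmax [-0.0397 -0.0394 -0.0392 -0.0386 -0.0385 -0.0376 -0.0374 -0.0374] x -0.013 0.012 y -0.033 0.037
0.0 0.006 wrist 1173 zmax [-0.0394 -0.0394 -0.0393 -0.039  -0.0389 -0.0383 -0.0383 -0.0383] x -0.011 0.012 y -0.007 0.007
0.0 0.001 scene 371 zmax [-0.0409 -0.0406 -0.0403 -0.0397 -0.0391 -0.0389 -0.0383 -0.038 ] x -0.014 0.012 y -0.02 0.024
37.75
```

At every opening, and from both cameras, the tips sit 38 mm behind the reported TCP. I'll command heights with that offset and test on one foot first.

```bash
cat >> h.py <<'E'
TIP=.0378  # real tips measured this far behind the reported TCP
def go(xy,z,a):
    p=[xy[0],xy[1],z-TIP]; robot.goto(p,best(p,a))
def line(xy,z,v=.15): robot.servo_line([xy[0],xy[1],z-TIP],speed=v)
E
python3 - <<'E'
from h import *
pick((.4371,-.1350),.016,75)
if robot.read_grip_width()*88<25: raise SystemExit("missed")
place(fr(*FT,(28,-28)),.021,75.1,52)
pick((.4273,-.0148),.016,75)
if robot.read_grip_width()*88<25: raise SystemExit("missed")
place(fr(*FT,(-28,-28)),.021,75.1,52)
E
```

```text
pick t 41.9 w 37.3 36.8
F [ 0.5 -0.8 -0.6]
placed t 45.5
pick t 50.0 w 37.5 37.3
F [ 0.2  0.4 -0.7]
placed t 53.8
```

```bash
python3 - <<'E'
from h import *
robot.goto([.53,-.27,.25],down(-90)); cloud("wrist","w9")
pick((.3542,-.2795),.011,124.6,op=.6)
if robot.read_grip_width()*88<22: raise SystemExit("missed")
R=robot.read_tcp_rot(); a=np.degrees(np.arctan2(R[1,1],R[0,1]))+(-9.9-34.6)
xy=fr(*BT,(-10,-18)); p=[*xy,.12-TIP]; print(a,robot.ik(p,down(a)) is not None)
import h; h.best=lambda p,_:down(a)
place(xy,.0155,a,42)
E
```

```text
pick t 59.9 w 30.0 29.6
-99.92490200077239 True
F [0.6 0.2 0.5]
placed t 63.8
```

View pics/w9.png

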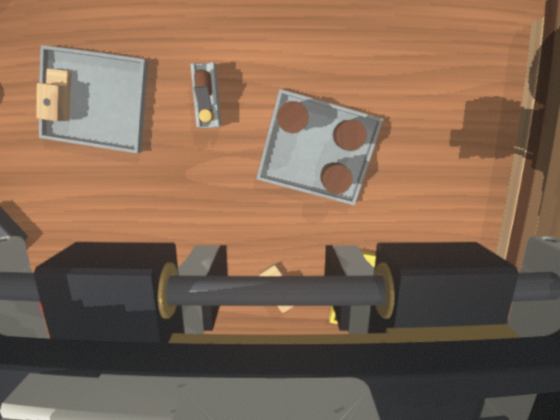

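The foot tray now holds the sample (293,117) and both loose feet upright (350,133) and (337,178). Next is the casting, followed by a look at the button tray and box.

```bash
python3 - <<'E'
from h import *
pick((.4509,.1488),.006,128.4,op=.85)
if robot.read_grip_width()*88<35: raise SystemExit("missed")
place(BX[0],.0105,106.3,55)
robot.goto([.55,.18,.25],down(-90)); _,P=cloud("wrist","w10"); print(robot.read_t())
for n,xy,lo,r in (("cast",BX[0],.0285,.05),("castw",BX[0],.02,.055),("btn",fr(*BT,(-10,-18)),.026,.035),("btnall",fr(*BT,(-10,-18)),.010,.045)):
    c=comp(P,xy,lo,.1,r);print(n,None if c is None else (len(c[0]),*c[1:],np.median(c[0][:,2]).round(4)))
E
```

```text
pick t 67.7 w 45.1 44.6
F [ 1.3  0.4 -4. ]
placed t 71.1
72.0917
cast (1826, array([572.9, 331.2]), array([45.6, 70. ]), 15.7, np.float64(0.0336))
castw (1942, array([572.8, 331.1]), array([45.8, 70.3]), 15.7, np.float64(0.0335))
btn (889, array([619.7, -40.6]), array([31.6, 45.7]), 169.8, np.float64(0.0339))
btnall (1417, array([629.6, -42.3]), array([31.6, 65.8]), 170.0, np.float64(0.033))
```

View pics/w10.png

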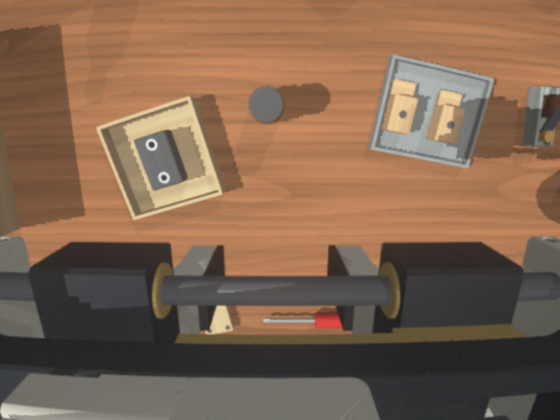

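The casting lies flat in the box (160,160) and the button lies flat beside its sample (447,117), tongue pointing the same way. The last part is the cover.

```bash
python3 - <<'E'
from h import *
pick((.3336,.2760),.004,103.5,op=.72)
if robot.read_grip_width()*88<35: raise SystemExit("missed")
place((.57285,.33115),.0368,105.7,56)
robot.goto([.55,.22,.25],down(-90)); _,P=cloud("wrist","w11"); cloud("top","t2"); print(robot.read_t())
for n,lo in (("cover",.038),("stack",.02)):
    c=comp(P,BX[0],lo,.1,.055);print(n,None if c is None else (len(c[0]),*c[1:],np.median(c[0][:,2]).round(4),np.percentile(c[0][:,2],[5,95]).round(4)))
a=cv2.imread("pics/w11.png");b=cv2.imread("pics/t2.png")[90:310,110:460]
cv2.imwrite("pics/fin.png",np.hstack([cv2.resize(a,(400,300)),cv2.resize(b,(400,300))]))
E
```

```text
pick t 75.8 w 44.4 44.5
F [ 0.1  0.8 -0.1]
placed t 79.0
79.9667
cover (2027, array([573. , 330.4]), array([46.5, 69.9]), 15.5, np.float64(0.0456), array([0.044, 0.047]))
stack (2164, array([573. , 330.4]), array([46.5, 69.9]), 15.5, np.float64(0.0455), array([0.0372, 0.0469]))
```

View pics/fin.png

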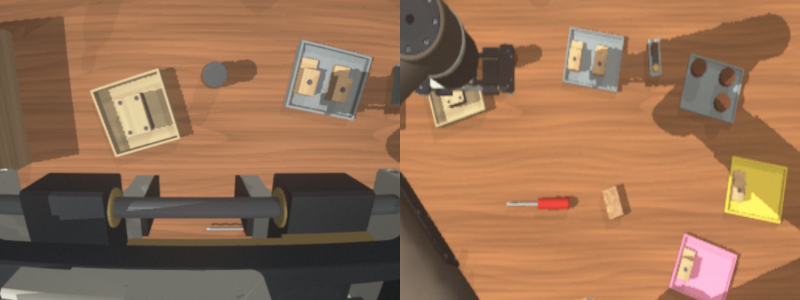

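The cover lies flat on the casting, within about 1 mm of its centre and 0.2° of its line. The feet and button are in their trays, and the jar, plane, off-cut and screwdriver haven't moved. Handing in.

```bash
python3 -c "
from rig import robot
robot.job_done()"
```

```text
the job is handed in; nothing more can be done
```

The job is finished and handed in at about 80 s of the 128 s allowed. Everything is where you asked.

- **Feet:** both stand upright in the grey tray with the sample foot.
- **Button:** it lies flat beside its sample, with the tongue pointing the same way. I took the stepped block with the hole, not the plain off-cut nearby.
- **Box:** the iron casting went in first, flat on the floor. The cover is on top of it, about 0.8 mm off its centre and 0.2° off its line.
- **Left alone:** I didn't touch the plane, the jar, the off-cut, the screwdriver, or the pink and yellow trays. In the last pictures they look unmoved, but I did not measure them again.

**What went wrong:** my first two tries at the feet closed on nothing and disturbed nothing. The real fingertips sit about 38 mm behind the reported TCP, measured with two cameras at four openings. I corrected for this, and every later grasp held. Grip widths were about 37 mm (feet), 30 mm (button) and 45 mm (casting and cover).

The force readings I took stayed at about 4 N or less, but I only sampled them just before each release.

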